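Pin the glass-scrap bin and hold its sprung lid ajar

ROBOT

A 6-joint arm with a two-finger parallel gripper is mounted at the origin on the work surface. World frame = base frame: x ahead of the robot, y to its left, z up, the work surface at z = 0. Lengths are in m, angles in rad, forces in N, time in s.
With the tool pointing down it reaches from about 0.35 to 0.775 m from the base axis. Payload 5.5 kg.
Tool frame: the origin (TCP) lies between the finger pads; the fingertips stand env.nose_length ahead of it and the grasp point (between the pads) lies 8 mm behind it (env.nose_length is the distance from the TCP to the fingertips, in m); z points along the fingers, y is the direction in which the jaws open and shut (so a half turn about z gives the same grasp; the last joint's range is limited). The gripper opens to 85 mm and grips with 20 to 120 N. Pads are 22 mm wide; open, the fingers measure 114 mm over their backs; the gripper's body (76 mm by 85 mm) begins 54 mm behind the grasp point. The pads swing forward as they close: fully open they stand 13 mm farther back than shut.
Start: joints at [-1.437, 0.313, 0.046, 1.304, 0, 1.431], TCP at [0.155, -0.554, 0.242] pointing down, gripper open.
Joint ranges: [-2.76, 2.76], [-0.86, 1.69], [-1.03, 1.26], [-2.2, 2.34], [-1.47, 1.5], [-3.14, 3.14]. Speed limits (rad/s): [2.57, 2.57, 3.14, 3.14, 3.14, 3.14].

INTERFACE

Orientations are given as a unit quaternion [w, x, y, z].
In Python, from workcell import env gives the robot as it stands. The module is installed in compiled form; this text tells all that it offers.
- The arm moves only by the shell command python3 -m creep 'ROWS' [FORCE]. ROWS is a JSON object of lists of equal length, an entry for each row: "hand": the finger opening in mm, from 0 to 85.4; "delta_pos": the shift along the tool's x, y, z scaled (see below), a list of three; "turn": the turn about the tool's z scaled (see below). In form: {"hand": [hand, ...], "delta_pos": [[dx, dy, dz], ...], "turn": [turn, ...]}. A call has exactly 5 rows; each row shifts and turns the commanded pose from where the row before left it, along the tool's axes as they then stand; what a row does not reach is not made up. The controller multiplies each number of a shift by 0.8 m and each number of a turn by 5 degrees. A row lasts 1/12 s, in which the tool goes at most 41.7 mm and 7.16 degrees, less where a joint would pass 70% of its speed; a pose out of reach is approached as far as the arm can. A call with a number of a shift or a turn outside -1 to 1 is refused whole. A call with a gripper value outside its range is refused whole. The fingers move at their own pace and stop on an object; FORCE is the grip in N (left out, the last holds). Time passes only in rows, so rows that do not move let the fingers close, or fill a call up. It gives the time, the measured TCP pose, the force and the opening at its end, in the units of the state.
- env.get_state(): the state, without advancing time (a new reading comes with each control period).
- env.read_camera(name): name is "scene" or "top" or "wrist"; returns a dict with "pixels" (420x560x3 uint8, red, green, blue), "depth" (420x560 float32, m along the optical axis (not along the pixel's ray), 0 where there is no reading), "fx", "fy", "cx", "cy" (pixels), "origin" and "orientation" of the camera in the world. Camera axes: x right, y down, z forward; pixel columns grow to the right and rows downward; lengths in m; the calibration is good to about 2 mm. A picture is of the moment at which its call begins.
- env.hand_in(): hands the job in, once; it reports no verdict.
Trained networks look in the newest picture that a camera, given by its name, has taken for a name from the list of things; names that differ only in an ending like _2 or _b are one class to them, and where a whole thing is asked for, a point or a joint stands for the part that bears it (a point fixed in the world has none). Each returns a list of dicts, best first, with "score" (0 to 1); they miss things now and then, are a little off and sometimes report something else, mostly with a low value. They report only what shows in the picture. A call takes as long as a camera call.
- env.find_in(camera, target): "location" ([row, column] in pixels, amid what is visible of it).
- env.pinpoint(camera, target): "location" ([row, column] in pixels: a listed point, or the origin of a listed thing).
The state is a dict: "clock": time; "joint_pos": joint angles; "qvel": joint speeds; "tau": joint torques, N m; "tcp_pos": TCP position; "orientation": TCP orientation; "wrist_force": force on the tool from outside, world axes, zero at the start; "ft_torque": the same for the moment, N m; "finger_gap": finger opening in m.
Only numpy, scipy, OpenCV 4.12 (cv2) and the standard library are available. Lean on these libraries where they do the work, as an engineer would, in place of code of your own. Each camera call takes 0.05 s, during which the arm holds its last target.

TASK

Fasten the glass-scrap bin to the bench: take the headed steel pin from the wooden stand, push it down through the fork and lug holes beside the bin until its head sits on the fork, and let go of it. Then take the lid by its bar, raise it past its balance point without letting it fly up against its stop, bring it back down and finish while still holding it steady just below the balance point (within about 10 degrees), where it would fall shut by itself, so that I can sweep shards in; the program ends holding the lid. Leave the other things on the bench where they are.

Things in the scene. Friction and masses are not known exactly. Their poses are not given: they have to be found in the camera images.
- bin: Grey sheet-steel open bin, 240 (x) x 260 (y) x 120 mm high, wall 6 mm, fixed to the bench; origin at the centre of its underside, x points from its front (robot side) to its hinge side, y to its left, z up. Its lid covers it. On its right (-y) side a dark steel bench fork stands 50 mm off the wall with the bin's lug between its two plates.
- fork_hole (a point): Mouth of the vertical hole, on top of the upper fork plate (50 x 55 mm), 100 mm above the bench, at (-60, -180) mm in the bin's frame. Fork plates 8 mm thick (70-78 and 92-100 mm high), lug between at 81-89 mm; the three holes are aligned, 14 mm diameter, 2 mm chamfers. Only the bin's wall and lid, 49 mm from the hole's axis and 128 mm high, rise above the plate nearby.
- pin: Steel headed pin, upright in an end hole of the wooden stand. Shank 12 mm diameter, 48 mm long, foot chamfered; head on top a cylinder 24 mm diameter, 22 mm high; 90 g or so. Origin at the centre of its foot, z up to the head. In the stand the head rests on the stand's top (head 56 to 78 mm above the bench), with a little play.
- pin_block: Fixed wooden stand 200 (x) x 60 (y) x 56 mm high with three vertical through holes 15 mm diameter at x = -60, 0, 60 mm; origin at the centre of its underside. The headed pin and a plain rod stand in its two end holes, either way round; the middle hole is empty.
- lid (a joint): Angle of the bin's steel lid (rad): 0 shut and level, growing as its front edge rises; stop at 1.5. The hinge lies along the bin's y at the far side. Springs and weight balance at 0.90 rad (52 degrees): below this the lid falls shut by itself, above it springs up to its stop. Under 4 N at the bar moves it or keeps it anywhere.
- lid_hinge (a point): Middle of the lid's hinge axis, 128 mm above the bench, at (120, 0, 128) mm in the bin's frame.
- lid_bar (a point): Centre of the lid's round black grip bar, 14 mm diameter, 120 mm along the bin's y, on two 10 mm posts 55 mm either side, 50 mm above the lid's top. At lid angle q it lies 190 cos q - 50 sin q mm in front of the hinge axis and 190 sin q + 50 cos q mm above it. The lid goes on 58 mm past the bar to the front. A vertical gripper can hold the bar all the way, the bar turning between the pads.
- rod: Bystander: plain headless steel rod, 12 mm diameter, 76 mm long, upright in the other end hole of the stand, its top 20 mm above the stand; origin at its foot.
- brush: Bystander: grey bench brush lying in front of the bin; origin under its middle.
- disc: Bystander: amber glass disc, 100 mm diameter, 8 mm thick; origin at the centre of its underside.
- hone: Bystander: blue hand hone with steel face, 90 x 55 x 30 mm; origin at the centre of its underside.
- mug: Bystander: white mug, 84 mm diameter, 85 mm high; origin at the centre of its underside.
- bottle: Bystander: white glue bottle with blue cap, 50 mm diameter, 130 mm high; origin at the centre of its underside.
- jar: Bystander: glass jar with steel cap, 76 mm diameter, 100 mm high; origin at the centre of its underside.
- pliers: Bystander: red-handled pliers lying flat, about 200 x 65 mm; origin under their middle.

How it is judged:
On the way, in this order (a step that is already met when the one before it is completed fails the run):
1. the pin is fully home in fork and lug, and let go (z of pin in the frame of fork_hole between -0.054 and -0.044 m and horizontal distance between pin and fork_hole below 0.005 m and angle between pin's own z axis and vertical below 0.15 rad and contact force between the fingers and pin below 0.3 N), for 0.2 s.
2. the lid is raised past its balance point (value of joint lid above 0.94 rad), for 0.1 s.
At the end, for the whole second after the job is handed in: The lid is held by the fingers at 0.70 to 0.88 rad (balance at 0.90), at rest (under 0.1 rad/s), and the pin is still home: its foot 44 mm or more below the top of the fork, within 5 mm of the hole's axis and upright within 0.15 rad (value of joint lid between 0.7 and 0.88 rad and velocity of joint lid between -0.1 and 0.1 rad/s and contact force between the fingers and lid above 0.1 N and z of pin in the frame of fork_hole between -0.054 and -0.044 m and horizontal distance between pin and fork_hole below 0.005 m and angle between pin's own z axis and vertical below 0.15 rad); the arm keeps its last pose, push and grip.
It fails at once if the lid flies up against its stop (past 1.4 rad) (value of joint lid above 1.4 rad).
It fails at once if another thing on the bench is moved more than 40 mm (distance of any of rod, brush, disc, hone, mug, bottle, jar, pliers from where it was at the start of the episode above 0.04 m).
It also fails if it takes over 61 s, if anything falls off the work surface, if the arm or the gripper's body presses on something with over 40 N, if the wrist force passes 120 N, or if a joint passes its speed limit or range.

## Working session

There is one attempt and no reset: what is moved stays moved. The work goes in short steps, Python scripts to look and compute and a shell command to move; the robot and the scene stay as the last step left them, time stands still between calls to the robot, and variables do not carry over. Pictures are saved under pics/ and viewed, and the job is handed in when it is done.

```bash
mkdir -p pics; cat > h.py <<'E'
import numpy as np, cv2
from scipy.spatial.transform import Rotation as R
from workcell import env
def q2R(q): return R.from_quat([q[1],q[2],q[3],q[0]]).as_matrix()
def shot(cam,name=None):
    c=env.read_camera(cam)
    if name: cv2.imwrite('pics/%s.png'%name,c['pixels'][:,:,::-1])
    return c
def pt(c,r,col,z=None,win=1):
    Rm=q2R(c['orientation']);o=np.array(c['origin'])
    d=np.array([(col-c['cx'])/c['fx'],(r-c['cy'])/c['fy'],1.])
    if z is None:
        r0,c0=int(round(r)),int(round(col))
        p=c['depth'][max(0,r0-win):r0+win+1,max(0,c0-win):c0+win+1];p=p[p>0]
        if len(p)==0:return None
        return o+Rm@(d*np.median(p))
    w=Rm@d
    return o+w*(z-o[2])/w[2]
def cloud(c):
    Rm=q2R(c['orientation']);o=np.array(c['origin'])
    v,u=np.mgrid[0:420,0:560];D=c['depth']
    P=np.stack([(u-c['cx'])/c['fx']*D,(v-c['cy'])/c['fy']*D,D],-1)
    return P@Rm.T+o
E
python3 - <<'E'
from h import *
np.set_printoptions(precision=4,suppress=True)
s=env.get_state();print(s['clock'],s['tcp_pos'],s['orientation'],s['finger_gap'],env.nose_length)
for cam in ['scene','top']:
    c=shot(cam,cam+'0');print(cam,c['origin'],c['orientation'],c['fx'])
    for t in ['pin','rod','fork_hole','lid_bar','lid_hinge','pin_block','bin']:
        for m in (env.pinpoint,):
            for d in m(cam,t)[:2]:
                l=d['location'];print(t,d['score'],l,pt(c,*l))
E
```

```text
0.0 [ 0.1554 -0.5531  0.2414] [-0.0009  0.9906  0.1365 -0.    ] 0.0853677284615646 0.011
scene [ 1.0372 -0.6046  0.7996] [-0.3948  0.8396  0.3422 -0.1484] 406.43544757166705
pin 0.66 [281.0, 170.8] [ 0.4366 -0.3343  0.0567]
fork_hole 0.73 [241.7, 250.3] [ 0.5047 -0.1454  0.0997]
fork_hole 0.24 [170.4, 305.8] [0.426  0.1447 0.1285]
lid_bar 0.84 [178.0, 291.2] [0.4726 0.0304 0.1839]
lid_hinge 0.57 [220.9, 357.6] [0.662  0.0707 0.1306]
pin_block 0.7 [298.6, 185.2] [ 0.5012 -0.3405  0.0565]
bin 0.67 [237.0, 312.4] [ 0.6198 -0.0514  0.1302]
bin 0.25 [328.6, 96.4] [ 0.4238 -0.5129  0.044 ]
top [ 0.3284 -0.0041  1.3143] [ 0.0523 -0.6979  0.7121 -0.0555] 419.9152705287542
pin 0.47 [244.0, 378.7] [ 0.4048 -0.3002  0.0646]
rod 0.53 [210.4, 379.1] [ 0.5072 -0.3097  0.0539]
fork_hole 0.69 [207.4, 323.9] [ 0.5165 -0.14    0.0753]
fork_hole 0.58 [275.6, 192.1] [0.3231 0.2631 0.0156]
lid_bar 0.91 [221.7, 263.9] [0.4646 0.036  0.1788]
lid_hinge 0.55 [157.0, 251.0] [0.6605 0.0726 0.13  ]
pin_block 0.66 [225.4, 377.1] [ 0.4614 -0.3007  0.0555]
pin_block 0.63 [205.9, 260.1] [0.5164 0.048  0.1279]
bin 0.6 [207.4, 261.8] [0.5122 0.0433 0.1264]
```

View pics/scene0.png

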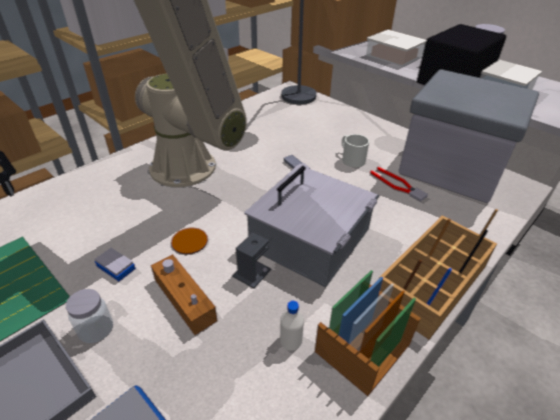

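View pics/top0.png

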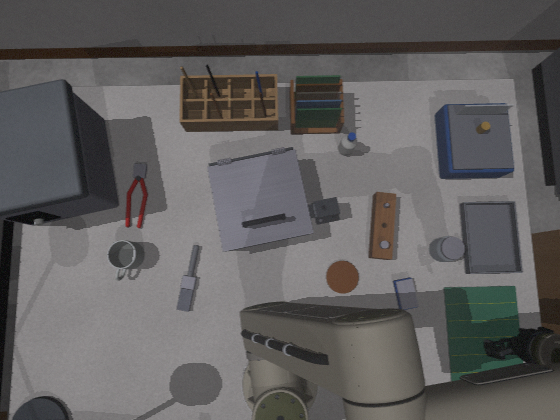

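The scene picture shows the pin in the stand's near end (~row 265, col 168) and the rod in its far end (~298,194). The fork stands at ~(245,255), and the lid bar at ~(183,292). In the top picture the pin is at ~(244,385), the rod ~(205,388), and the fork ~(210,326). I'll fit rectangles to get exact poses.

```bash
python3 - <<'E'
from h import *
np.set_printoptions(precision=4,suppress=True)
for cam in ['top','scene']:
    c=shot(cam);P=cloud(c);ok=c['depth']>0
    X,Y,Z=P[...,0],P[...,1],P[...,2]
    def rect(n,m):
        q=P[m][:,:2].astype(np.float32)
        if len(q)<5: print(cam,n,'few',len(q));return
        print(cam,n,len(q),cv2.minAreaRect(q*1000),'med',np.median(P[m],0),'mean',P[m].mean(0))
    rect('block',ok&(abs(Z-.056)<.006)&(abs(X-.46)<.14)&(abs(Y+.315)<.06))
    m=ok&(Z>.067)&(Z<.09)&(abs(X-.46)<.14)&(abs(Y+.32)<.06)
    rect('pinhead',m&(X<.45)); rect('rodtop',m&(X>.45))
    rect('fork',ok&(abs(Z-.1)<.005)&(abs(X-.51)<.07)&(abs(Y+.15)<.05))
    rect('lid',ok&(abs(Z-.128)<.006)&(abs(X-.55)<.2)&(abs(Y-.04)<.2))
    mb=ok&(Z>.165)&(Z<.2)&(abs(X-.47)<.1)&(abs(Y-.04)<.1)
    rect('bar',mb)
    im=c['pixels'][:,:,::-1]
    cr=im[180:270,290:410] if cam=='top' else im[220:340,140:290]
    cv2.imwrite('pics/crop_%s.png'%cam,cv2.resize(cr,None,fx=5,fy=5,interpolation=cv2.INTER_CUBIC))
E
```

```text
top block 1227 ((462.92584228515625, -319.89154052734375), (61.1744270324707, 199.74549865722656), 82.56781768798828) med [ 0.4649 -0.3194  0.0559] mean [ 0.4636 -0.3195  0.056 ]
top pinhead 53 ((402.157958984375, -311.3629150390625), (22.742576599121094, 21.132585525512695), 87.57308197021484) med [ 0.4035 -0.3111  0.0777] mean [ 0.4031 -0.3114  0.0775]
top rodtop 15 ((521.4837646484375, -327.4115295410156), (10.202413558959961, 8.337182998657227), 67.02195739746094) med [ 0.5212 -0.3258  0.0745] mean [ 0.5216 -0.3267  0.0744]
top fork 356 ((514.1369018554688, -144.8344268798828), (50.07268142700195, 67.38458251953125), 10.432951927185059) med [ 0.514  -0.1461  0.1001] mean [ 0.5141 -0.1449  0.1   ]
top lid 7722 ((542.3634033203125, 51.944480895996094), (263.85137939453125, 262.36199951171875), 10.623428344726562) med [0.5394 0.0524 0.1284] mean [0.5386 0.0517 0.1284]
top bar 226 ((469.8230895996094, 38.220436096191406), (14.324359893798828, 119.66033935546875), 10.979968070983887) med [0.4689 0.0381 0.1839] mean [0.4693 0.038  0.1837]
scene block 1740 ((460.9886169433594, -324.4142
[... 316 characters left out ...]
cene rodtop 31 ((521.3084106445312, -332.70782470703125), (11.235544204711914, 10.103864669799805), 56.825626373291016) med [ 0.5231 -0.3328  0.0748] mean [ 0.5229 -0.3327  0.0739]
scene fork 462 ((494.8304748535156, -139.6265869140625), (83.64517211914062, 94.00613403320312), 10.084309577941895) med [ 0.5133 -0.1515  0.1006] mean [ 0.5129 -0.1498  0.1004]
scene lid 6205 ((541.0591430664062, 47.508445739746094), (265.8185119628906, 266.336669921875), 10.7926607131958) med [0.5543 0.0264 0.129 ] mean [0.5513 0.0326 0.129 ]
scene bar 213 ((469.5754089355469, 33.185001373291016), (13.875223159790039, 122.14025115966797), 10.162307739257812) med [0.4725 0.0246 0.1833] mean [0.4722 0.0274 0.1819]
```

View pics/crop_top.png

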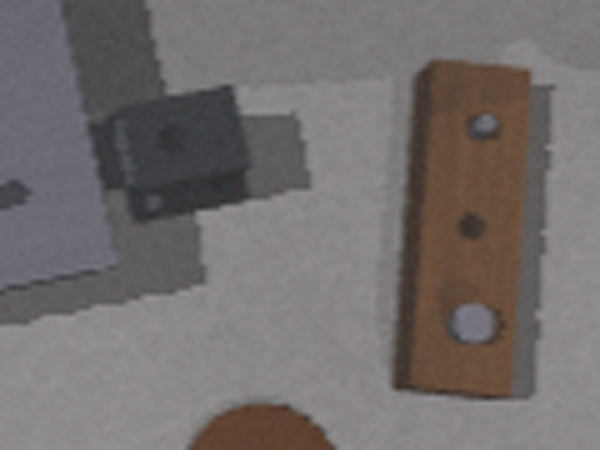

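View pics/crop_scene.png

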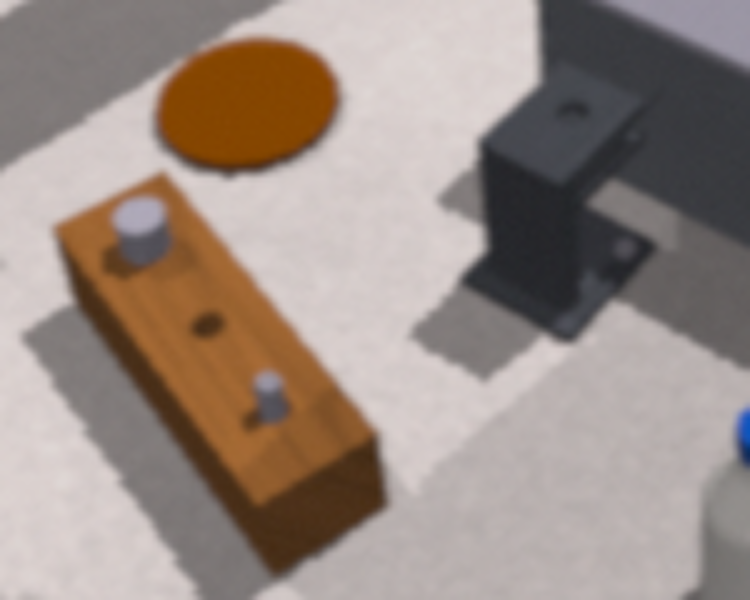

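```bash
Z='[[0,0,0],[0,0,0],[0,0,0],[0,0,0],[0,0,0]]'
python3 -m creep '{"hand":[85,85,85,85,85],"delta_pos":[[0,0,0],[0,0,0],[0,0,0],[0,0,0],[0,0,0]],"turn":[-1,-1,-1,-1,-1]}' 40
python3 -m creep '{"hand":[85,85,85,85,85],"delta_pos":[[0,0,0],[0,0,0],[0,0,0],[0,0,0],[0,0,0]],"turn":[-1,-1,-1,-1,-1]}'
python3 -m creep '{"hand":[85,85,85,85,85],"delta_pos":[[0,0,0],[0,0,0],[0,0,0],[0,0,0],[0,0,0]],"turn":[-1,-1,-1,-1,-1]}'
python3 -m creep '{"hand":[85,85,85,85,85],"delta_pos":[[0,0,0],[0,0,0],[0,0,0],[0,0,0],[0,0,0]],"turn":[-1,-1,0,0,0]}'
cat >> h.py <<'E'
def go(target,yaw=None):
    s=env.get_state();Rm=q2R(s['orientation'])
    d=Rm.T@(np.array(target)-np.array(s['tcp_pos']))
    y=np.degrees(np.arctan2(Rm[1,1],Rm[0,1]))
    print('t',s['clock'],'tcp',np.round(s['tcp_pos'],4),'jawdeg',round(y,2),'tilt',np.round(Rm[:,2],4),'units',np.round(d/.8,4),'mm',np.round(d*1000,1),'gap',s['finger_gap'],'F',np.round(s['wrist_force'],2))
E
python3 -c "
from h import *
go([.4025,-.3145,.2])"
```

```text
clock: 1.32
tcp_pos: [0.1555, -0.5536, 0.2423]
orientation: [0.0, 0.937, 0.35, 0.0]
wrist_force: [0.3, 1.1, 0.2]
finger_gap: 0.0851
clock: 1.73
tcp_pos: [0.1555, -0.5536, 0.2423]
orientation: [0.0, 0.839, 0.544, -0.0]
wrist_force: [0.8, 0.5, 1.1]
finger_gap: 0.0845
clock: 2.15
tcp_pos: [0.1554, -0.5536, 0.2423]
orientation: [0.0, 0.701, 0.713, -0.0]
wrist_force: [-0.2, -0.7, -0.8]
finger_gap: 0.085
clock: 2.57
tcp_pos: [0.1554, -0.5536, 0.2423]
orientation: [0.0, 0.639, 0.769, -0.0]
wrist_force: [-0.4, 0.0, -0.1]
finger_gap: 0.0849
t 2.5667 tcp [ 0.1554 -0.5536  0.2423] jawdeg 10.56 tilt [ 0.e+00 -1.e-04 -1.e+00] units [0.2372 0.3584 0.0529] mm [189.8 286.7  42.3] gap 0.084926281874397 F [-0.43  0.04 -0.12]
```

```bash
python3 -m creep '{"hand":[85,85,85,85,85],"delta_pos":[[0.0237,0.0358,0],[0.0237,0.0358,0],[0.0237,0.0358,0],[0.0237,0.0358,0],[0.0237,0.0358,0]],"turn":[0,0,0,0,0]}'
python3 -m creep '{"hand":[85,85,85,85,85],"delta_pos":[[0.0237,0.0358,0],[0.0237,0.0358,0],[0.0237,0.0358,0],[0.0237,0.0358,0],[0.0237,0.0358,0]],"turn":[0,0,0,0,0]}'
python3 -m creep '{"hand":[60,60,60,60,60],"delta_pos":[[0,0,0],[0,0,0],[0,0,0],[0,0,0],[0,0,0]],"turn":[0,0,0,0,0]}'
python3 - <<'E'
from h import *
go([.4025,-.3145,.2])
c=shot('wrist','w1');print(c['origin'],c['fx'],q2R(c['orientation'])[:,2])
for t in ['pin','rod','fork_hole']:
    for d in env.pinpoint('wrist',t)[:2]: print(t,d,pt(c,*d['location']))
P=cloud(c);ok=c['depth']>0
m=ok&(P[...,2]>.07)&(P[...,2]<.09)&(np.hypot(P[...,0]-.4025,P[...,1]+.3145)<.03)
print(m.sum(),P[m].mean(0),P[m].min(0),P[m].max(0)); print(cv2.minEnclosingCircle(P[m][:,:2].astype(np.float32)))
E
```

```text
clock: 2.98
tcp_pos: [0.2794, -0.4328, 0.2424]
orientation: [0.0, 0.639, 0.769, -0.0]
wrist_force: [1.0, 0.2, -0.2]
finger_gap: 0.0849
clock: 3.4
tcp_pos: [0.4027, -0.3129, 0.2425]
orientation: [0.0, 0.639, 0.769, -0.0]
wrist_force: [0.6, -0.3, 0.4]
finger_gap: 0.0849
clock: 3.82
tcp_pos: [0.401, -0.3151, 0.2423]
orientation: [-0.0, 0.639, 0.769, -0.0]
wrist_force: [-0.2, -0.1, -0.7]
finger_gap: 0.0598
t 3.8167 tcp [ 0.401  -0.3151  0.2423] jawdeg 10.55 tilt [-2.e-04 -2.e-04 -1.e+00] units [0.0004 0.002  0.0528] mm [ 0.3  1.6 42.3] gap 0.05984696262020029 F [-0.16 -0.09 -0.72]
[ 0.38773047 -0.24272859  0.37404071] 292.03621455129957 [ 0.05231321 -0.28336749 -0.95758352]
pin {'location': [184.3, 277.6], 'score': 0.68} [ 0.39746057 -0.30581949  0.06069464]
pin {'location': [23.4, 448.1], 'score': 0.33} [ 0.51554759 -0.13507831  0.08623677]
rod {'location': [208.2, 365.1], 'score': 0.62} [ 0.50004969 -0.31559002  0.05622425]
fork_hole {'location': [23.1, 449.1], 'score': 0.93} [ 0.51589616 -0.13505774  0.08717679]
414 [ 0.4015271  -0.31559527  0.0778795 ] [ 0.39001297 -0.32767735  0.07025037] [ 0.41315824 -0.30466051  0.08011415]
((0.4018062651157379, -0.3164569139480591), 0.012069541029632092)
```

View pics/w1.png

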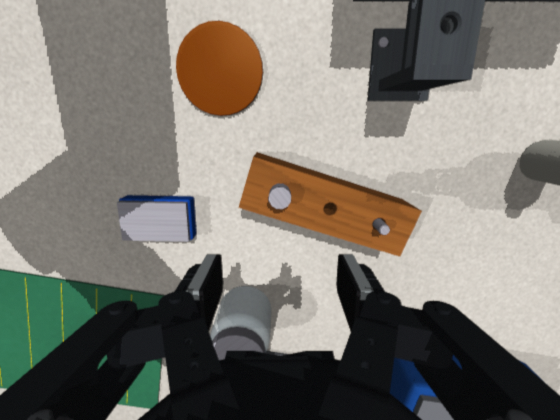

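The wrist picture shows the pin head at (198,280), the rod at (227,381), the fork hole at (23,450), and the jaws either side of column 280. The pin head comes out at (0.402, -0.316), 78 mm high with a 24 mm diameter, which matches the mean of the other two cameras.

```bash
python3 -m creep '{"hand":[50,50,50,50,50],"delta_pos":[[-0.0012,0.0006,0.036],[0,0,0.036],[0,0,0.036],[0,0,0.036],[0,0,0.036]],"turn":[0,0,0,0,0]}' 40
python3 -m creep '{"hand":[50,50,50,50,50],"delta_pos":[[0,0,0.02],[0,0,0.0154],[0,0,0],[0,0,0],[0,0,0]],"turn":[0,0,0,0,0]}'
python3 -m creep '{"hand":[15,15,15,15,15],"delta_pos":[[0,0,0],[0,0,0],[0,0,0],[0,0,0],[0,0,0]],"turn":[0,0,0,0,0]}'
python3 -c "
from h import *
go([.4025,-.3145,.2])
c=shot('wrist','w2')"
```

```text
clock: 4.43
tcp_pos: [0.4021, -0.3154, 0.0972]
orientation: [0.0, 0.639, 0.77, -0.0]
wrist_force: [0.3, -1.0, -0.3]
finger_gap: 0.0497
clock: 4.85
tcp_pos: [0.4027, -0.3158, 0.0709]
orientation: [0.001, 0.638, 0.77, -0.0]
wrist_force: [-0.4, 0.2, -0.1]
finger_gap: 0.0498
clock: 5.27
tcp_pos: [0.4026, -0.3158, 0.0712]
orientation: [0.001, 0.638, 0.77, -0.001]
wrist_force: [-2.7, -0.8, 6.5]
finger_gap: 0.0213
t 5.2667 tcp [ 0.4026 -0.3158  0.0712] jawdeg 10.68 tilt [ 7.0e-04 -2.1e-03 -1.0e+00] units [ 0.0013  0.0002 -0.1609] mm [ 1.000e+00  1.000e-01 -1.288e+02] gap 0.02128597137208754 F [-2.69 -0.8   6.47]
```

View pics/w2.png

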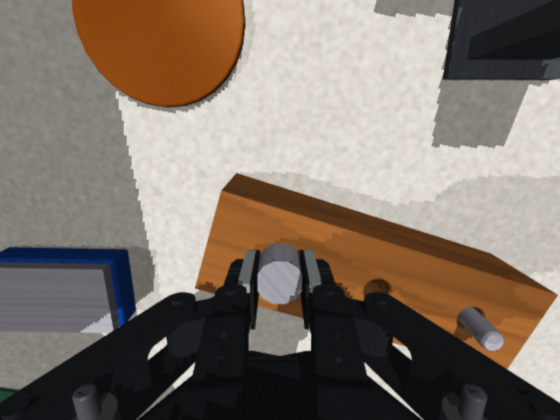

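The wrist picture shows the head between the pads, centred near (280,280). The reported gap is 21 mm against a 24 mm head, so I'll lift and check the hold.

```bash
python3 -m creep '{"hand":[15,15,15,15,15],"delta_pos":[[0,0,-0.0125],[0,0,-0.0125],[0,0,-0.0125],[0,0,-0.025],[0,0,-0.0375]],"turn":[0,0,0,0,0]}'
python3 -m creep '{"hand":[15,15,15,15,15],"delta_pos":[[0,0,-0.0375],[0,0,-0.0375],[0,0,0],[0,0,0],[0,0,0]],"turn":[0,0,0,0,0]}'
python3 - <<'E'
from h import *
go([.5124,-.1369,.2])
c=shot('wrist','w3');c=shot('scene')
cv2.imwrite('pics/s3.png',cv2.resize(c['pixels'][120:330,120:330,::-1],None,fx=2.8,fy=2.8,interpolation=cv2.INTER_CUBIC))
E
```

```text
clock: 5.73
tcp_pos: [0.4013, -0.3136, 0.1496]
orientation: [-0.002, 0.638, 0.77, 0.0]
wrist_force: [0.2, -0.4, -1.3]
finger_gap: 0.0214
clock: 6.15
tcp_pos: [0.4023, -0.3148, 0.2101]
orientation: [0.0, 0.638, 0.77, 0.0]
wrist_force: [0.3, 0.7, -2.0]
finger_gap: 0.0212
t 6.15 tcp [ 0.4023 -0.3148  0.2101] jawdeg 10.7 tilt [ 3.e-04 -0.e+00 -1.e+00] units [0.1929 0.1765 0.0126] mm [154.3 141.2  10.1] gap 0.021230776864976337 F [ 0.29  0.66 -2.  ]
```

View pics/w3.png

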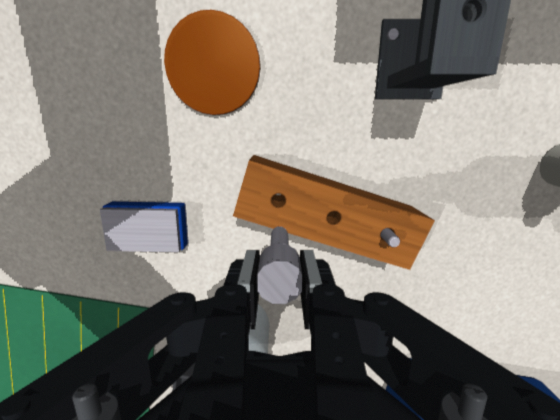

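View pics/s3.png

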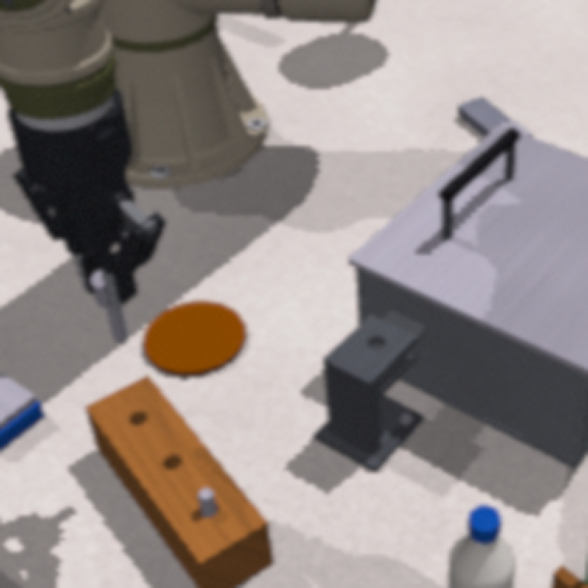

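The pin is out of the stand. Wrist: the head is at (275,280) and the shank's foot at ~(232,280). I'll check its tilt by projecting a vertical pin.

```bash
cat >> h.py <<'E'
def proj(c,p):
    Rm=q2R(c['orientation']);v=Rm.T@(np.array(p)-np.array(c['origin']))
    return np.array([c['cy']+c['fy']*v[1]/v[2],c['cx']+c['fx']*v[0]/v[2]])
def pinproj(c,t):
    t=np.array(t)
    for dz in (.007,-.015,-.063): print(dz,np.round(proj(c,t+[0,0,dz]),1),'tiltx5deg foot' if dz<-.06 else '', np.round(proj(c,t+[.0042,0,dz]),1) if dz<-.06 else '',np.round(proj(c,t+[0,.0042,dz]),1) if dz<-.06 else '')
E
python3 - <<'E'
from h import *
t=env.get_state()['tcp_pos']
for cam in ['wrist','scene']:
    c=shot(cam);print(cam);pinproj(c,t)
    im=c['pixels'][:,:,::-1]
    if cam=='wrist': 
        cv2.imwrite('pics/w4c.png',cv2.resize(im[210:330,220:340],None,fx=5,fy=5,interpolation=cv2.INTER_NEAREST))
    else: cv2.imwrite('pics/s4c.png',cv2.resize(im[190:260,120:200],None,fx=7,fy=7,interpolation=cv2.INTER_NEAREST))
E
```

```text
wrist
0.007 [282.7 278.9]   
-0.015 [262. 279.]   
-0.063 [231.4 279.2] tiltx5deg foot [232.5 285. ] [226.  280.3]
scene
0.007 [218.6 157.6]   
-0.015 [226.2 159.4]   
-0.063 [241.8 163.2] tiltx5deg foot [242.8 164.2] [240.9 164.8]
```

View pics/w4c.png

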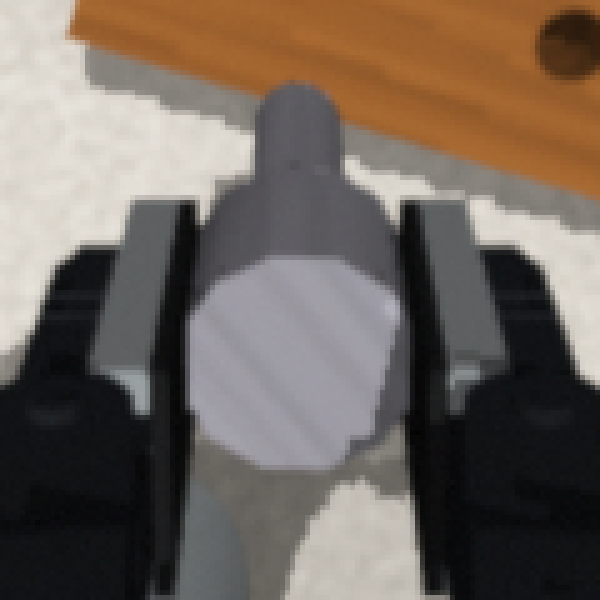

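View pics/s4c.png

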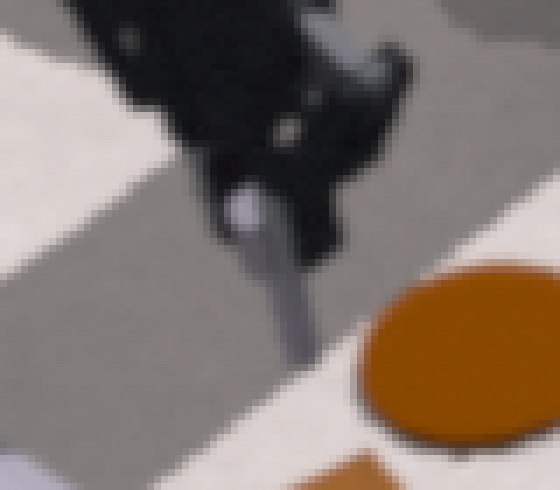

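The pin stands upright in the grip: head at (282.5,279.6) against a projected (282.7,278.9), foot at ~(234,279) against (231,279). Next I'll move close to the fork and measure the hole with the same wrist camera.

```bash
python3 -m creep '{"hand":[15,15,15,15,15],"delta_pos":[[0.0186,0.0252,0],[0.0186,0.0252,0],[0.0186,0.0252,0],[0.0186,0.0252,0],[0.0186,0.0252,0]],"turn":[0,0,0,0,0]}'
python3 -m creep '{"hand":[15,15,15,15,15],"delta_pos":[[0.0186,0.0252,0],[0.0186,0.0252,0],[0,0,0],[0,0,0],[0,0,0]],"turn":[0,0,0,0,0]}'
python3 - <<'E'
from h import *
go([.5124,-.1369,.2])
c=shot('wrist','w5')
t=env.get_state()['tcp_pos'];pinproj(c,t)
for d in env.pinpoint('wrist','fork_hole')[:2]: print(d,pt(c,*d['location'],z=.1),pt(c,*d['location']))
p=proj(c,[.5124,-.1369,.1]);print(p)
r,k=int(p[0]),int(p[1]);r=max(r,50)
cv2.imwrite('pics/w5c.png',cv2.resize(c['pixels'][r-50:r+50,k-50:k+50,::-1],None,fx=6,fy=6,interpolation=cv2.INTER_NEAREST));print('crop org',r-50,k-50)
P=cloud(c);m=(c['depth']>0)&(abs(P[...,2]-.1)<.005)&(abs(P[...,0]-.51)<.06)&(abs(P[...,1]+.14)<.045)
print(cv2.minAreaRect(P[m][:,:2].astype(np.float32)*1000),np.median(P[m],0))
E
```

```text
clock: 6.77
tcp_pos: [0.4878, -0.2221, 0.2089]
orientation: [-0.001, 0.638, 0.77, -0.0]
wrist_force: [0.5, -0.1, -1.1]
finger_gap: 0.0215
clock: 7.18
tcp_pos: [0.5212, -0.1864, 0.2091]
orientation: [-0.001, 0.638, 0.77, -0.0]
wrist_force: [-0.6, -0.1, 0.3]
finger_gap: 0.0214
t 7.1833 tcp [ 0.5212 -0.1864  0.2091] jawdeg 10.71 tilt [-1.9e-03  5.0e-04 -1.0e+00] units [0.0628 0.0007 0.0114] mm [50.2  0.6  9.1] gap 0.0214377724214592 F [-0.65 -0.14  0.26]
0.007 [283.6 278.5]   
-0.015 [262.7 278.6]   
-0.063 [231.9 278.9] tiltx5deg foot [232.9 284.7] [226.4 280. ]
{'location': [154.2, 276.5], 'score': 0.97} [ 0.50966169 -0.13811206  0.1       ] [ 0.51033186 -0.14742926  0.00654027]
[153.35109419 280.08444244]
crop org 103 230
((497.0256652832031, -138.55894470214844), (77.47247314453125, 92.14750671386719), 11.049105644226074) [ 0.51265925 -0.14777723  0.10025783]
```

View pics/w5.png

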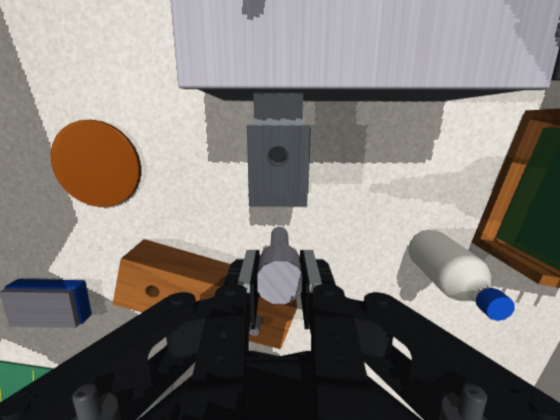

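View pics/w5c.png

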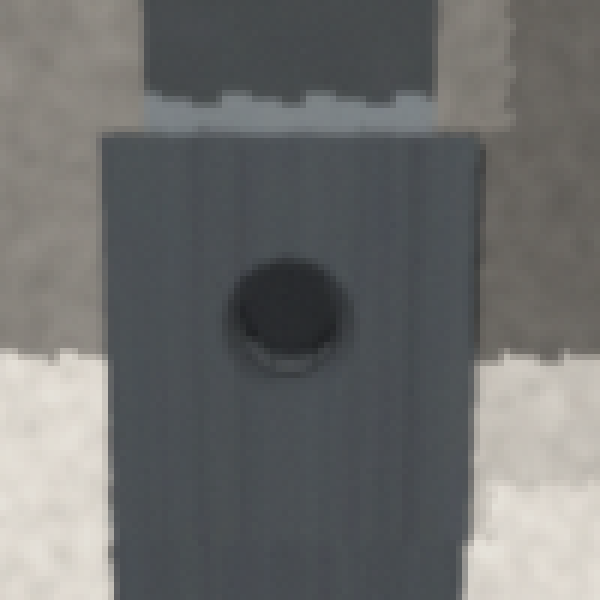

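Wrist: the hole is a dark disc centred at about (155.3,277.3), on a plate spanning columns 247–310. The held pin sits below it at (280,279).

```bash
python3 - <<'E'
from h import *
c=shot('wrist')
p=pt(c,155.3,277.3,z=.1);print(p);go([p[0],p[1],.17])
im=c['pixels'][:,:,::-1];cv2.imwrite('pics/w6c.png',cv2.resize(im[220:320,230:330],None,fx=6,fy=6,interpolation=cv2.INTER_NEAREST))
E
```

```text
[ 0.51045863 -0.13958925  0.1       ]
t 7.3333 tcp [ 0.5211 -0.1872  0.2097] jawdeg 10.61 tilt [-7.e-04  1.e-04 -1.e+00] units [ 0.0609 -0.002   0.0496] mm [48.7 -1.6 39.7] gap 0.021437025949658652 F [ 0.74  0.36 -1.3 ]
```

View pics/w6c.png

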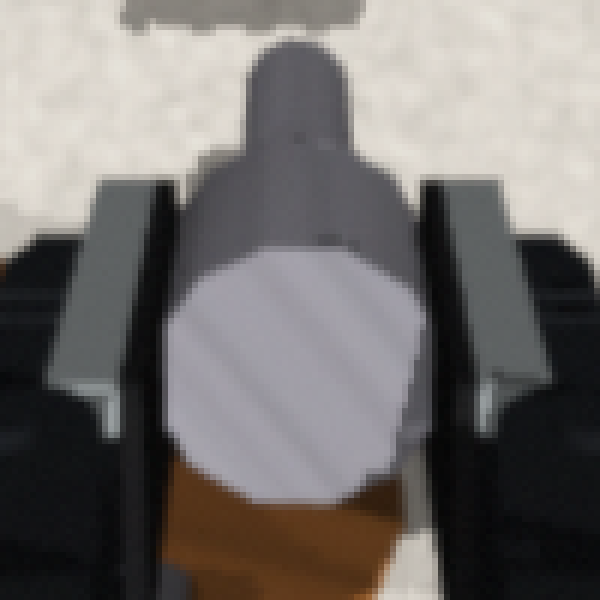

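```bash
python3 -m creep '{"hand":[15,15,15,15,15],"delta_pos":[[0.0204,-0.0023,0],[0.0204,0,0],[0.0205,0,0],[0,0,0],[0,0,0]],"turn":[0,0,0,0,0]}'
python3 -m creep '{"hand":[15,15,15,15,15],"delta_pos":[[0,0,0.0125],[0,0,0.0125],[0,0,0.0125],[0,0,0.01],[0,0,0]],"turn":[0,0,0,0,0]}'
python3 - <<'E'
from h import *
go([.5105,-.1396,.12])
for cam,b in [('wrist',(160,300,200,340)),('scene',(170,280,200,300))]:
    c=shot(cam);im=c['pixels'][:,:,::-1];pinproj(c,env.get_state()['tcp_pos'])
    cv2.imwrite('pics/%s7.png'%cam,cv2.resize(im[b[0]:b[1],b[2]:b[3]],None,fx=5,fy=5,interpolation=cv2.INTER_NEAREST))
E
```

```text
clock: 7.75
tcp_pos: [0.5102, -0.1374, 0.2103]
orientation: [0.0, 0.638, 0.77, -0.0]
wrist_force: [0.6, -0.4, -1.2]
finger_gap: 0.0213
clock: 8.17
tcp_pos: [0.5093, -0.1384, 0.1691]
orientation: [-0.002, 0.638, 0.77, -0.001]
wrist_force: [-0.1, 0.5, -1.5]
finger_gap: 0.0215
t 8.1667 tcp [ 0.5093 -0.1384  0.1691] jawdeg 10.65 tilt [-0.0042  0.0018 -1.    ] units [-0.0019  0.0014  0.0613] mm [-1.5  1.1 49.1] gap 0.021506747307633484 F [-0.14  0.54 -1.49]
0.007 [284.3 279.7]   
-0.015 [263.3 279.8]   
-0.063 [232.3 280. ] tiltx5deg foot [233.4 285.8] [226.8 281.1]
0.007 [217.3 253. ]   
-0.015 [224.4 253.3]   
-0.063 [239.  253.8] tiltx5deg foot [239.9 255. ] [238.2 255.1]
```

View pics/wrist7.png

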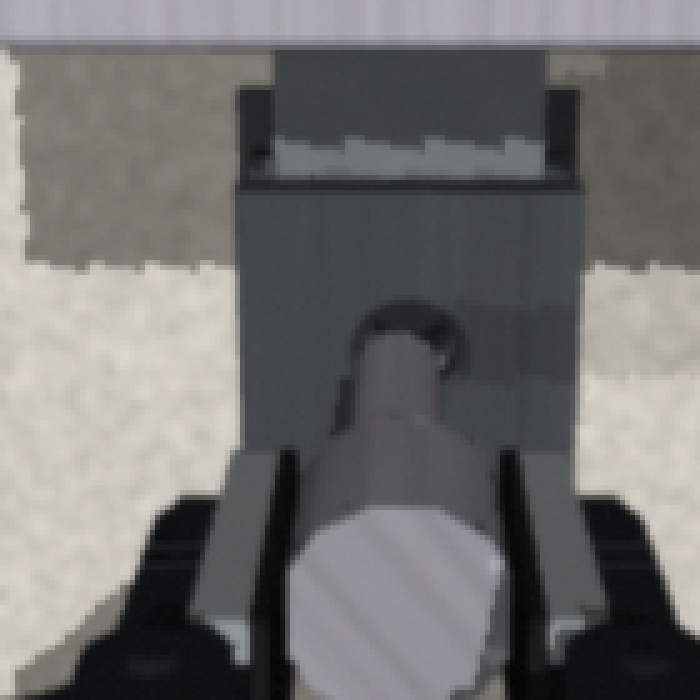

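View pics/scene7.png

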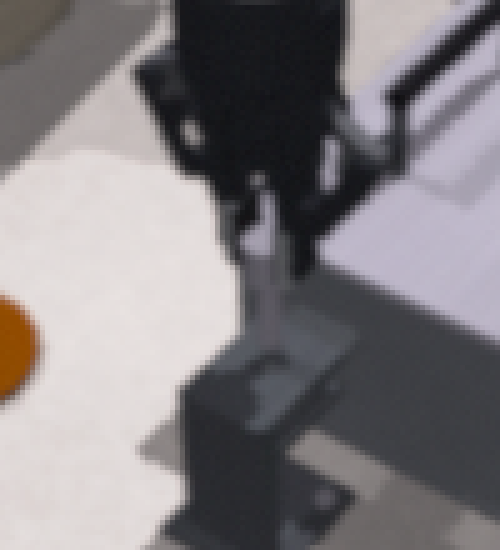

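The wrist crop puts the foot right above the hole and about 1.5 mm to its left (-y of the tool). I'll correct that and go down in small steps, watching the force.

```bash
python3 -m creep '{"hand":[15,15,15,15,15],"delta_pos":[[0,0.0019,0],[0,0,0.005],[0,0,0.005],[0,0,0.005],[0,0,0]],"turn":[0,0,0,0,0]}'
python3 - <<'E'
from h import *
go([.5105,-.1396,.117])
c=shot('wrist');im=c['pixels'][:,:,::-1]
cv2.imwrite('pics/w8.png',cv2.resize(im[160:300,200:340],None,fx=5,fy=5,interpolation=cv2.INTER_NEAREST))
E
```

```text
clock: 8.68
tcp_pos: [0.5119, -0.1382, 0.1591]
orientation: [-0.001, 0.638, 0.77, -0.0]
wrist_force: [-0.2, -0.0, -1.1]
finger_gap: 0.0213
t 8.6833 tcp [ 0.5119 -0.1382  0.1591] jawdeg 10.69 tilt [-1.2e-03  4.0e-04 -1.0e+00] units [-0.0014 -0.0019  0.0526] mm [-1.1 -1.6 42.1] gap 0.021300018200410824 F [-0.15 -0.01 -1.13]
```

View pics/w8.png

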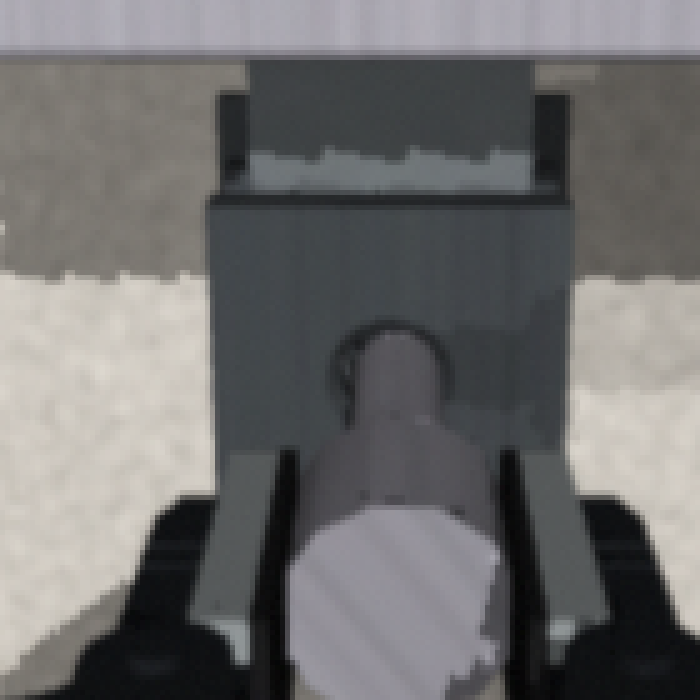

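Now the shank is ~1.4 mm to the right (shank at column 400, hole at 390 in the crop) and ~0.8 mm too far ahead. I'll correct and continue down.

```bash
python3 -m creep '{"hand":[15,15,15,15,15],"delta_pos":[[-0.001,-0.0018,0],[0,0,0],[0,0,0.005],[0,0,0.005],[0,0,0]],"turn":[0,0,0,0,0]}'
python3 - <<'E'
from h import *
go([.5105,-.1392,.117])
c=shot('wrist');im=c['pixels'][:,:,::-1]
cv2.imwrite('pics/w9.png',cv2.resize(im[160:300,200:340],None,fx=5,fy=5,interpolation=cv2.INTER_NEAREST))
E
```

```text
clock: 9.15
tcp_pos: [0.5106, -0.1393, 0.151]
orientation: [-0.001, 0.638, 0.77, -0.0]
wrist_force: [0.5, -0.0, -1.3]
finger_gap: 0.0213
t 9.15 tcp [ 0.5106 -0.1393  0.151 ] jawdeg 10.69 tilt [-1.1e-03  4.0e-04 -1.0e+00] units [ 0.0001 -0.0001  0.0425] mm [ 0.  -0.1 34. ] gap 0.021268462180917175 F [ 0.46 -0.04 -1.35]
```

View pics/w9.png

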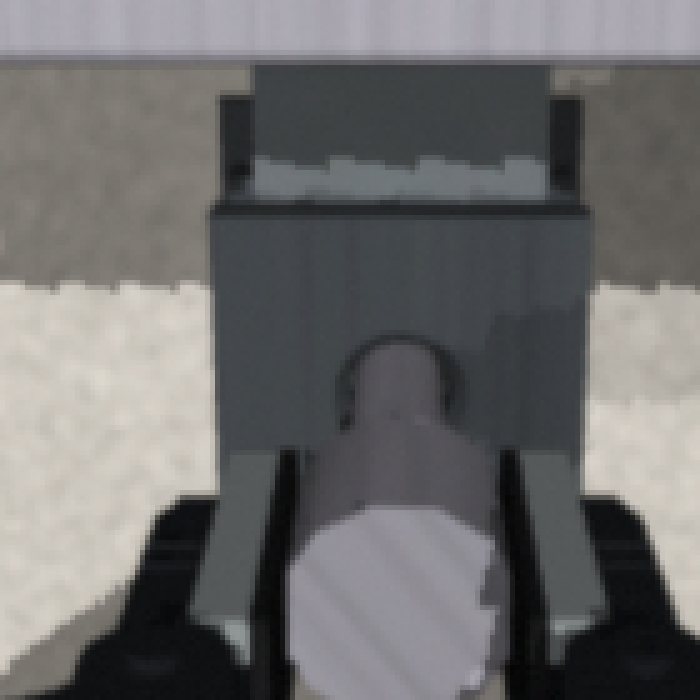

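The shank is centred in the hole (column 400 in both), the foot is inside, and there's no force. Going on down.

```bash
python3 -m creep '{"hand":[15,15,15,15,15],"delta_pos":[[0,0,0.005],[0,0,0.005],[0,0,0.005],[0,0,0],[0,0,0]],"turn":[0,0,0,0,0]}'
python3 -c "
from h import *
go([.5105,-.1392,.117])"
```

```text
clock: 9.62
tcp_pos: [0.5108, -0.1393, 0.1395]
orientation: [-0.0, 0.638, 0.77, -0.0]
wrist_force: [-0.4, 1.0, -1.3]
finger_gap: 0.0213
t 9.6167 tcp [ 0.5108 -0.1393  0.1395] jawdeg 10.69 tilt [-8.e-04  3.e-04 -1.e+00] units [ 0.0002 -0.0003  0.0281] mm [ 0.2 -0.3 22.5] gap 0.021323689363817535 F [-0.39  1.05 -1.35]
```

```bash
python3 -m creep '{"hand":[15,15,15,15,15],"delta_pos":[[0,0,0.0065],[0,0,0.0065],[0,0,0.0065],[0,0,0.004],[0,0,0]],"turn":[0,0,0,0,0]}'
python3 -m creep '{"hand":[15,15,15,15,15],"delta_pos":[[0,0,0.002],[0,0,0],[0,0,0],[0,0,0],[0,0,0]],"turn":[0,0,0,0,0]}'
python3 - <<'E'
from h import *
go([.5105,-.1392,.117])
for cam,b in [('wrist',(190,330,210,350)),('scene',(170,280,200,300))]:
    c=shot(cam);im=c['pixels'][:,:,::-1]
    cv2.imwrite('pics/%s10.png'%cam,cv2.resize(im[b[0]:b[1],b[2]:b[3]],None,fx=5,fy=5,interpolation=cv2.INTER_NEAREST))
E
```

```text
clock: 10.03
tcp_pos: [0.5106, -0.1394, 0.1201]
orientation: [-0.001, 0.638, 0.77, -0.0]
wrist_force: [0.4, -0.2, -1.0]
finger_gap: 0.0211
clock: 10.45
tcp_pos: [0.5112, -0.1395, 0.1198]
orientation: [0.0, 0.638, 0.77, 0.0]
wrist_force: [0.9, 0.2, -1.4]
finger_gap: 0.0215
t 10.45 tcp [ 0.5112 -0.1395  0.1198] jawdeg 10.69 tilt [ 4.e-04 -2.e-04 -1.e+00] units [ 0.0006 -0.0008  0.0035] mm [ 0.4 -0.6  2.8] gap 0.021521770703245 F [ 0.87  0.23 -1.44]
```

View pics/wrist10.png

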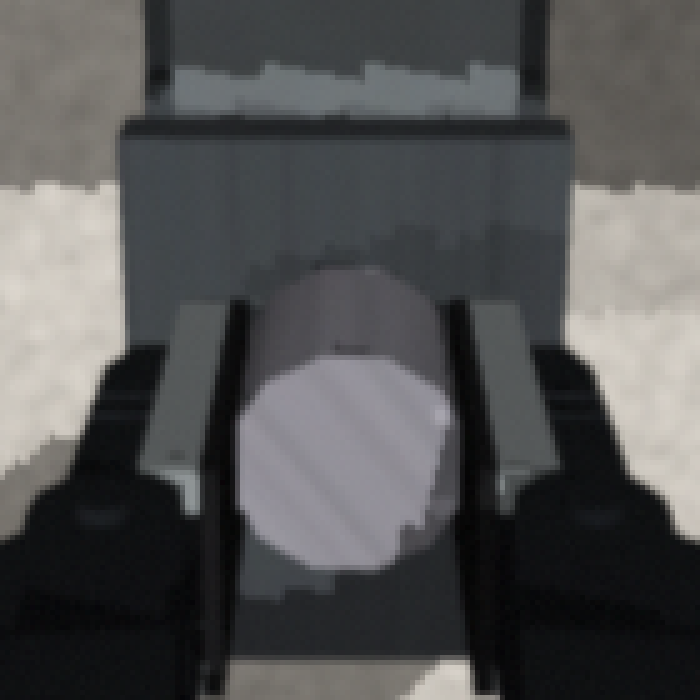

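View pics/scene10.png

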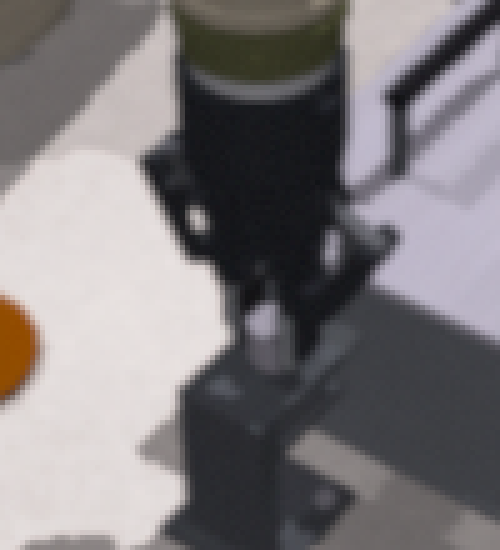

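Nearly home: the head is ~4 mm above the plate. I'll lower it a little more, then let go.

```bash
python3 -m creep '{"hand":[15,15,15,15,15],"delta_pos":[[0,0,0.002],[0,0,0.002],[0,0,0],[0,0,0],[0,0,0]],"turn":[0,0,0,0,0]}'
python3 -m creep '{"hand":[32,32,50,50,50],"delta_pos":[[0,0,0],[0,0,0],[0,0,0],[0,0,0],[0,0,0]],"turn":[0,0,0,0,0]}'
python3 - <<'E'
from h import *
go([.5105,-.1392,.117])
for cam,b in [('wrist',(190,330,210,350)),('scene',(170,280,200,300))]:
    c=shot(cam);im=c['pixels'][:,:,::-1]
    P=cloud(c);m=(c['depth']>0)&(abs(P[...,0]-.5105)<.012)&(abs(P[...,1]+.1392)<.01)
    print(np.percentile(P[m][:,2],[10,50,90]))
    cv2.imwrite('pics/%s11.png'%cam,cv2.resize(im[b[0]:b[1],b[2]:b[3]],None,fx=5,fy=5,interpolation=cv2.INTER_NEAREST))
E
```

```text
clock: 10.97
tcp_pos: [0.511, -0.1394, 0.1163]
orientation: [-0.0, 0.638, 0.77, -0.0]
wrist_force: [-0.2, -0.8, -1.0]
finger_gap: 0.0217
clock: 11.38
tcp_pos: [0.5112, -0.1395, 0.1165]
orientation: [0.0, 0.638, 0.77, 0.0]
wrist_force: [0.2, 0.2, 0.1]
finger_gap: 0.0496
t 11.3833 tcp [ 0.5112 -0.1395  0.1165] jawdeg 10.69 tilt [ 3.e-04 -2.e-04 -1.e+00] units [ 0.0006 -0.0008 -0.0006] mm [ 0.5 -0.6 -0.5] gap 0.04963556981424372 F [0.19 0.22 0.08]
[0.11426432 0.17832201 0.19594784]
[0.00775853 0.12278442 0.59051678]
```

View pics/wrist11.png

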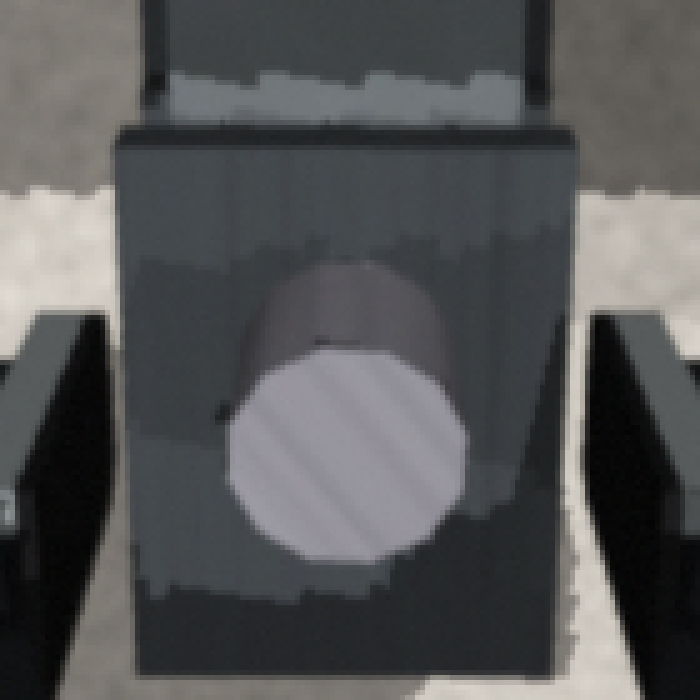

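View pics/scene11.png

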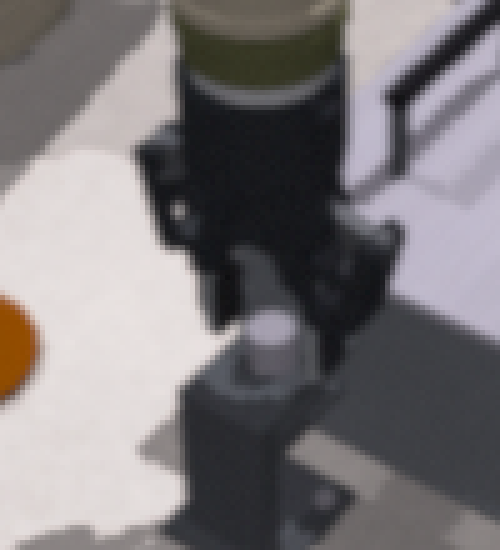

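The pin head sits on the plate: the scene camera reads its top at 0.123 m (expected 0.122), and the fingers are clear at (±50 px). I'll raise the gripper, check the pin again and head to the bar.

```bash
python3 -m creep '{"hand":[50,50,50,50,50],"delta_pos":[[0,0,-0.02],[0,0,-0.035],[0,0,-0.035],[0,0,-0.035],[0,0,-0.035]],"turn":[0,0,0,0,0]}'
python3 -m creep '{"hand":[50,50,50,50,50],"delta_pos":[[0,0,0],[0,0,0],[0.04,0,0],[0.04,0,0],[0,0,0]],"turn":[0,0,0,0,0]}'
python3 - <<'E'
from h import *
go([.4676,.0357,.186])
c=shot('wrist','w12')
P=cloud(c);ok=c['depth']>0
m=ok&(np.hypot(P[...,0]-.5107,P[...,1]+.1394)<.02)&(P[...,2]>.11)&(P[...,2]<.14)
print(m.sum(),P[m].mean(0) if m.any() else '',np.percentile(P[m][:,2],[10,50,90]))
mb=ok&(P[...,2]>.165)&(P[...,2]<.2)&(abs(P[...,0]-.47)<.07)&(abs(P[...,1]-.036)<.09)
print(mb.sum(),cv2.minAreaRect(P[mb][:,:2].astype(np.float32)*1000),np.percentile(P[mb][:,2],95))
for d in env.pinpoint('wrist','lid_bar')[:2]: print(d,pt(c,*d['location'],z=.178))
E
```

```text
clock: 11.9
tcp_pos: [0.5108, -0.1393, 0.2457]
orientation: [-0.0, 0.638, 0.77, -0.0]
wrist_force: [0.4, -0.0, 0.7]
finger_gap: 0.0501
clock: 12.32
tcp_pos: [0.4968, -0.0725, 0.243]
orientation: [-0.002, 0.637, 0.771, -0.0]
wrist_force: [-0.6, 1.2, 0.2]
finger_gap: 0.0501
t 12.3167 tcp [ 0.4968 -0.0725  0.243 ] jawdeg 10.87 tilt [-0.0038  0.003  -1.    ] units [ 0.1395 -0.0101  0.0717] mm [111.6  -8.1  57.4] gap 0.0500609612032249 F [-0.63  1.19  0.18]
535 [ 0.51107423 -0.13742837  0.1207314 ] [0.11498948 0.12194761 0.12288334]
3640 ((471.1064147949219, 20.520034790039062), (13.943355560302734, 90.84719848632812), 10.588500022888184) 0.1858140795899166
{'location': [59.6, 266.5], 'score': 0.92} [0.46815218 0.03499327 0.178     ]
```

View pics/w12.png

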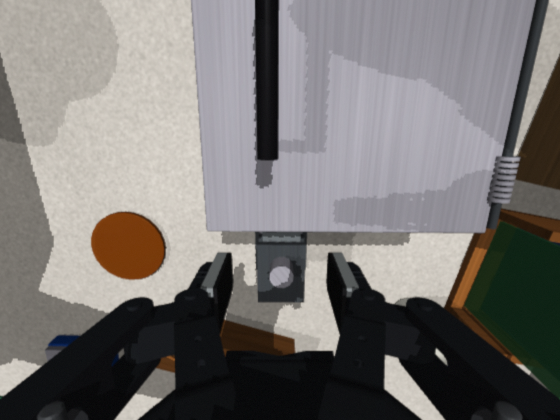

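Wrist: the pin head is at (275,281) with its top at 0.122 m, so it's home. The bar runs along column 267 and its centre is at (0.468, 0.0355), in line with the value derived from the hole. Moving over the bar and down.

```bash
python3 -m creep '{"hand":[50,50,50,50,50],"delta_pos":[[0.0349,-0.0101,0],[0.0349,0,0],[0.0349,0,0],[0.0348,0,0],[0,0,0]],"turn":[0,0,0,0,0]}' 30
python3 -m creep '{"hand":[50,50,50,50,50],"delta_pos":[[0,0,0],[0,0,0],[0,0,0],[0,0,0],[0,0,0]],"turn":[0,0,0,0,0]}'
python3 - <<'E'
from h import *
go([.468,.0355,.170])
c=shot('wrist','w13')
P=cloud(c);ok=c['depth']>0
mb=ok&(P[...,2]>.165)&(P[...,2]<.2)&(abs(P[...,0]-.47)<.07)&(abs(P[...,1]-.036)<.09)
print(mb.sum(),cv2.minAreaRect(P[mb][:,:2].astype(np.float32)*1000))
E
```

```text
clock: 12.83
tcp_pos: [0.4693, 0.0343, 0.2436]
orientation: [-0.001, 0.637, 0.771, -0.0]
wrist_force: [-0.4, -0.5, 1.0]
finger_gap: 0.0501
clock: 13.25
tcp_pos: [0.4708, 0.0307, 0.2442]
orientation: [-0.0, 0.639, 0.769, -0.0]
wrist_force: [-1.2, 0.5, -0.6]
finger_gap: 0.05
t 13.25 tcp [0.4708 0.0307 0.2442] jawdeg 10.59 tilt [-2.e-04 -1.e-04 -1.e+00] units [ 0.0066 -0.0023  0.0927] mm [ 5.3 -1.8 74.2] gap 0.049989622035163245 F [-1.17  0.55 -0.61]
3218 ((468.4643249511719, 34.74347686767578), (14.028854370117188, 120.39801025390625), 10.469517707824707)
```

View pics/w13.png

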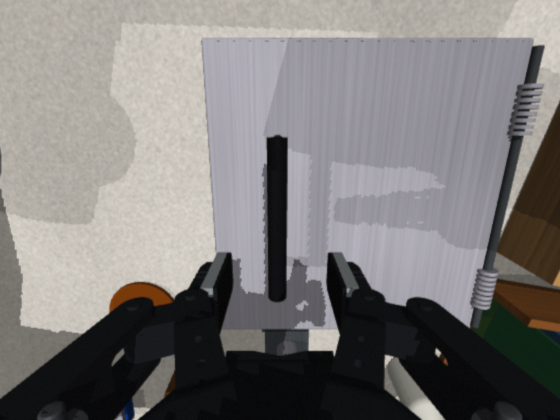

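The wrist picture shows the bar (column 277, rows 137–300) lying between the open jaws. Its centre measures (0.4685, 0.0347). Descending and gripping.

```bash
python3 -m creep '{"hand":[50,50,50,50,50],"delta_pos":[[0.0055,-0.0018,0.02],[0,0,0.03],[0,0,0.03],[0,0,0.0125],[0,0,0]],"turn":[0,0,0,0,0]}' 30
python3 -m creep '{"hand":[30,20,5,5,5],"delta_pos":[[0,0,0],[0,0,0],[0,0,0],[0,0,0],[0,0,0]],"turn":[0,0,0,0,0]}'
python3 -m creep '{"hand":[5,5,5,5,5],"delta_pos":[[0,0,0],[0,0,0],[0,0,0],[0,0,0],[0,0,0]],"turn":[0,0,0,0,0]}'
python3 - <<'E'
from h import *
go([.4685,.035,.170])
c=shot('wrist');cv2.imwrite('pics/w14.png',c['pixels'][150:350,180:380,::-1].repeat(3,0).repeat(3,1))
E
```

```text
clock: 13.72
tcp_pos: [0.4665, 0.0355, 0.1681]
orientation: [-0.002, 0.638, 0.77, -0.001]
wrist_force: [0.3, 0.5, -0.4]
finger_gap: 0.0504
clock: 14.13
tcp_pos: [0.4681, 0.0352, 0.1715]
orientation: [0.001, 0.638, 0.77, -0.0]
wrist_force: [-4.7, -2.5, 6.7]
finger_gap: 0.0129
clock: 14.55
tcp_pos: [0.4681, 0.0352, 0.1715]
orientation: [0.001, 0.638, 0.77, -0.0]
wrist_force: [-5.5, -1.7, 6.0]
finger_gap: 0.0129
t 14.55 tcp [0.4681 0.0352 0.1715] jawdeg 10.67 tilt [ 4.0e-04 -1.3e-03 -1.0e+00] units [-0.0004  0.0005  0.0019] mm [-0.3  0.4  1.5] gap 0.012884296507521731 F [-5.46 -1.74  6.01]
```

View pics/w14.png

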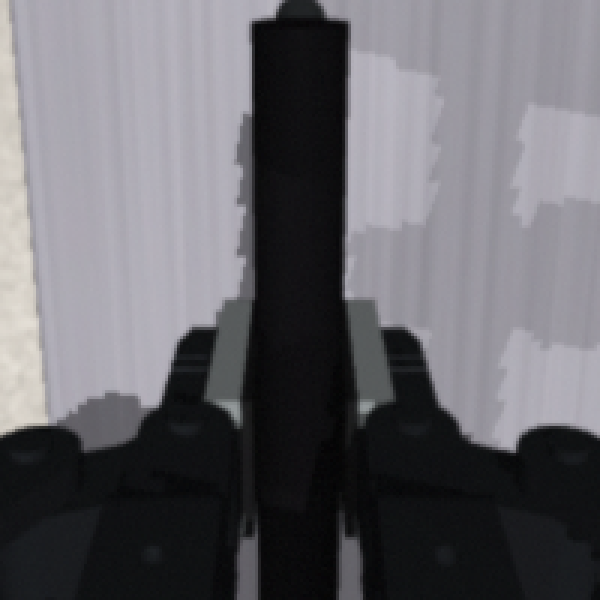

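The bar is gripped (gap 12.9 mm). I'll work out the arc increments now.

```bash
cat >> h.py <<'E'
B0=np.array([.4681,.0352,.1715])
def arc(q): return np.array([190-(190*np.cos(q)-50*np.sin(q)),190*np.sin(q)+50*np.cos(q)-50])/1000
def lidq():
    s=env.get_state();d=np.array(s['tcp_pos'])-B0
    bx=np.array([.9828,.1848]);a=d[:2]@bx;h=d[2]
    f=.190-a;q=np.arctan2(h+.05,f)-np.arctan2(.05,.19)
    print('t',round(s['clock'],2),'q',round(q,3),'r err mm',round(1000*(np.hypot(f,h+.05)-np.hypot(.19,.05)),1),'ah',np.round([a,h],4),'side',round(1000*(d[:2]@np.array([-.1848,.9828])),1),'F',np.round(s['wrist_force'],1),'gap',round(s['finger_gap'],4))
    return q
E
python3 - <<'E'
from h import *
for i in range(0,20):
    d=(arc(.05*(i+1))-arc(.05*i))/.8;print(round(.05*(i+1),2),np.round(d[0],4),np.round(-d[1],4))
E
```

```text
0.05 0.0034 -0.0118
0.1 0.004 -0.0116
0.15 0.0046 -0.0114
0.2 0.0051 -0.0111
0.25 0.0057 -0.0109
0.3 0.0062 -0.0106
0.35 0.0068 -0.0103
0.4 0.0073 -0.0099
0.45 0.0077 -0.0095
0.5 0.0082 -0.0091
0.55 0.0087 -0.0087
0.6 0.0091 -0.0083
0.65 0.0095 -0.0078
0.7 0.0099 -0.0073
0.75 0.0102 -0.0068
0.8 0.0105 -0.0063
0.85 0.0108 -0.0058
0.9 0.0111 -0.0052
0.95 0.0114 -0.0047
1.0 0.0116 -0.0041
```

```bash
python3 -m creep '{"hand":[5,5,5,5,5],"delta_pos":[[0,0.0034,-0.0118],[0,0.004,-0.0116],[0,0.0046,-0.0114],[0,0.0051,-0.0111],[0,0,0]],"turn":[0,0,0,0,0]}'
python3 - <<'E'
from h import *
lidq()
c=shot('scene');cv2.imwrite('pics/s15.png',c['pixels'][100:300,200:400,::-1].repeat(3,0).repeat(3,1))
E
```

```text
clock: 15.02
tcp_pos: [0.4814, 0.0377, 0.2093]
orientation: [0.0, 0.638, 0.77, -0.001]
wrist_force: [-7.6, -4.6, 1.4]
finger_gap: 0.0131
t 15.02 q 0.204 r err mm 0.7 ah [0.0135 0.0378] side 0.0 F [-7.6 -4.6  1.4] gap 0.0131
```

View pics/s15.png

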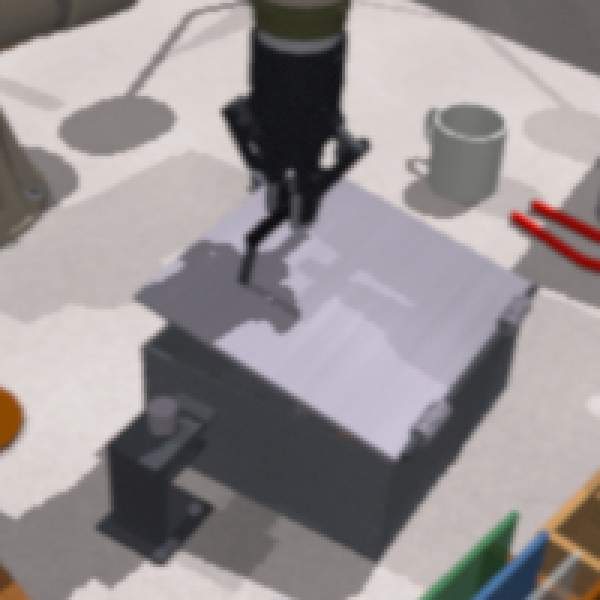

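The picture shows the lid rising with the gripper (bar at ~(185,293)) and the pin still seated at (237,254). Continuing along the arc to about 0.70.

```bash
python3 -m creep '{"hand":[5,5,5,5,5],"delta_pos":[[0,0.0057,-0.0109],[0,0.0062,-0.0106],[0,0.0068,-0.0103],[0,0.0073,-0.0099],[0,0.0077,-0.0095]],"turn":[0,0,0,0,0]}'
python3 -c "from h import *;lidq()"
python3 -m creep '{"hand":[5,5,5,5,5],"delta_pos":[[0,0.0082,-0.0091],[0,0.0087,-0.0087],[0,0.0091,-0.0083],[0,0.0095,-0.0078],[0,0.0099,-0.0073]],"turn":[0,0,0,0,0]}'
python3 -c "from h import *;lidq()"
python3 -m creep '{"hand":[5,5,5,5,5],"delta_pos":[[0,0,0],[0,0,0],[0,0,0],[0,0,0],[0,0,0]],"turn":[0,0,0,0,0]}'
python3 - <<'E'
from h import *
lidq()
c=shot('scene');cv2.imwrite('pics/s16.png',c['pixels'][60:260,200:400,::-1].repeat(3,0).repeat(3,1))
E
```

```text
clock: 15.48
tcp_pos: [0.5058, 0.0423, 0.2495]
orientation: [-0.001, 0.638, 0.77, -0.003]
wrist_force: [-12.0, -5.7, 7.8]
finger_gap: 0.0127
t 15.48 q 0.444 r err mm 1.9 ah [0.0384 0.078 ] side -0.0 F [-12.   -5.7   7.8] gap 0.0127
clock: 15.9
tcp_pos: [0.5426, 0.0492, 0.2841]
orientation: [0.0, 0.638, 0.77, -0.001]
wrist_force: [-10.1, -4.6, 13.3]
finger_gap: 0.0129
t 15.9 q 0.701 r err mm 2.3 ah [0.0758 0.1126] side -0.0 F [-10.1  -4.6  13.3] gap 0.0129
clock: 16.32
tcp_pos: [0.5434, 0.0493, 0.2844]
orientation: [0.001, 0.638, 0.77, -0.0]
wrist_force: [-9.1, -4.7, 12.5]
finger_gap: 0.0128
t 16.32 q 0.705 r err mm 2.1 ah [0.0766 0.1129] side -0.0 F [-9.1 -4.7 12.5] gap 0.0128
```

View pics/s16.png

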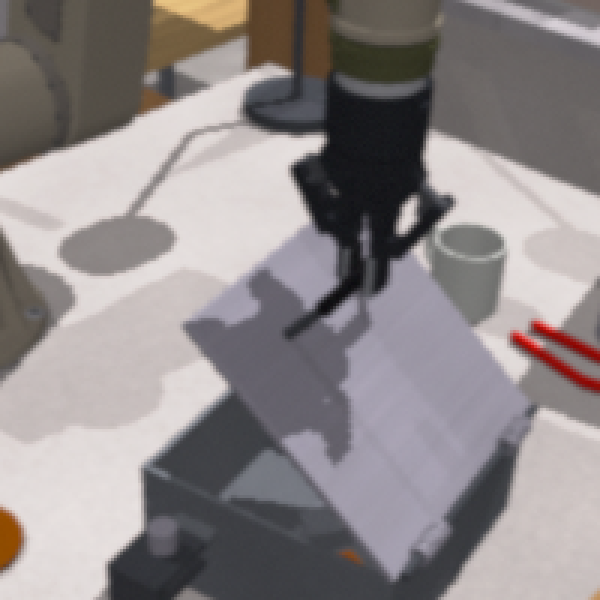

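```bash
python3 -m creep '{"hand":[5,5,5,5,5],"delta_pos":[[0,0.0102,-0.0062],[0,0.0105,-0.0058],[0,0.0108,-0.0053],[0,0.0111,-0.005],[0,0.0114,-0.0047]],"turn":[0,0,0,0,0]}'
python3 -c "from h import *;lidq()"
python3 -m creep '{"hand":[5,5,5,5,5],"delta_pos":[[0,0.0116,-0.0041],[0,0.003,-0.001],[0,0,0],[0,0,0],[0,0,0]],"turn":[0,0,0,0,0]}'
cat >> h.py <<'E'
def lidplane(name=None):
    c=shot('scene',name);P=cloud(c);ok=c['depth']>0
    bx=np.array([.9828,.1848]);by=np.array([-.1848,.9828])
    hinge=B0[:2]+.19*bx
    u=-(P[...,:2]-hinge)@bx; v=(P[...,:2]-hinge)@by; z=P[...,2]-.128
    q0=lidq();f=u*np.cos(q0)+z*np.sin(q0); n=z*np.cos(q0)-u*np.sin(q0)
    m=ok&(f>.04)&(f<.235)&(abs(v)<.12)&(abs(n)<.03)
    k=np.polyfit(u[m],z[m],1);r=z[m]-np.polyval(k,u[m]);g=abs(r)<.006;k=np.polyfit(u[m][g],z[m][g],1)
    print('plane q',np.arctan(k[0]),m.sum(),'off',k[1])
E
python3 -c "from h import *;lidplane('s17')"
```

```text
clock: 16.78
tcp_pos: [0.5871, 0.0574, 0.3065]
orientation: [0.002, 0.638, 0.77, 0.001]
wrist_force: [-4.5, -4.5, 10.1]
finger_gap: 0.0128
t 16.78 q 0.957 r err mm 1.0 ah [0.1211 0.135 ] side -0.1 F [-4.5 -4.5 10.1] gap 0.0128
clock: 17.2
tcp_pos: [0.5993, 0.0597, 0.3101]
orientation: [0.003, 0.638, 0.77, 0.001]
wrist_force: [-0.8, -3.8, 8.5]
finger_gap: 0.013
t 17.25 q 1.022 r err mm 0.5 ah [0.1334 0.1386] side -0.2 F [-1.6 -3.7  7.9] gap 0.0128
plane q 1.0207709969590764 4209 off 0.0007637010235885892
```

View pics/s17.png

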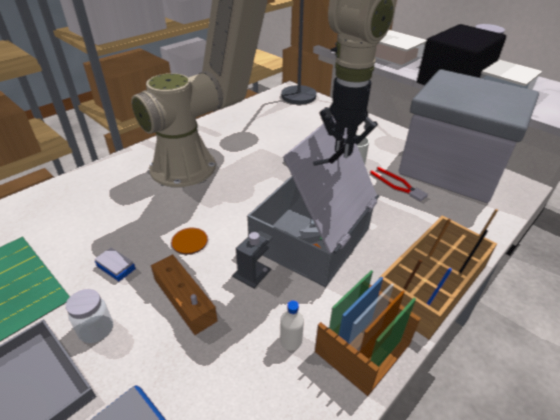

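The lid stands at 1.02 rad by both the arm kinematics and the plane fitted to the depth image, with the front edge at ~(135,320) and the pin still in the fork at (238,254). Bringing it back to about 0.80.

```bash
python3 -m creep '{"hand":[5,5,5,5,5],"delta_pos":[[0,0,0],[0,-0.0047,0.0016],[0,-0.0116,0.0041],[0,-0.0114,0.0047],[0,-0.0111,0.0052]],"turn":[0,0,0,0,0]}'
python3 -m creep '{"hand":[5,5,5,5,5],"delta_pos":[[0,-0.0108,0.0058],[0,-0.0105,0.0063],[0,0,0],[0,0,0],[0,0,0]],"turn":[0,0,0,0,0]}'
python3 -m creep '{"hand":[5,5,5,5,5],"delta_pos":[[0,0,0],[0,0,0],[0,0,0],[0,0,0],[0,0,0]],"turn":[0,0,0,0,0]}'
python3 - <<'E'
from h import *
lidplane()
print(np.abs(env.get_state()['qvel']).max())
c=shot('scene','s18');P=cloud(c);m=(c['depth']>0)&(np.hypot(P[...,0]-.5107,P[...,1]+.1394)<.02)&(P[...,2]>.11)&(P[...,2]<.15)
print(m.sum(),np.percentile(P[m][:,2],[50,90]),P[m].mean(0))
E
```

```text
clock: 17.67
tcp_pos: [0.5692, 0.0541, 0.2973]
orientation: [0.003, 0.638, 0.77, 0.002]
wrist_force: [0.2, -3.3, 5.2]
finger_gap: 0.0128
clock: 18.08
tcp_pos: [0.551, 0.0508, 0.2865]
orientation: [0.001, 0.638, 0.77, 0.0]
wrist_force: [-4.3, -3.7, 6.9]
finger_gap: 0.013
clock: 18.5
tcp_pos: [0.5511, 0.0508, 0.2865]
orientation: [0.001, 0.638, 0.77, 0.0]
wrist_force: [-4.9, -4.6, 7.9]
finger_gap: 0.0128
t 18.55 q 0.744 r err mm -0.6 ah [0.0844 0.115 ] side 0.0 F [-4.6 -4.7  7. ] gap 0.0127
plane q 0.7446448727718918 4700 off 0.0009890663045187126
0.0024824796181840475
95 [0.12197586 0.12431345] [ 0.51415604 -0.14267616  0.11999834]
```

View pics/s18.png

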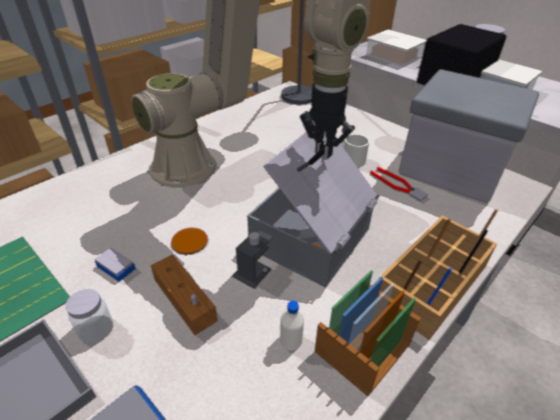

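The lid stands at 0.744, within the range but lower than I meant. I'll raise it to ~0.80.

```bash
python3 -m creep '{"hand":[5,5,5,5,5],"delta_pos":[[0,0.0058,-0.0035],[0,0.0055,-0.0035],[0,0,0],[0,0,0],[0,0,0]],"turn":[0,0,0,0,0]}'
python3 -m creep '{"hand":[5,5,5,5,5],"delta_pos":[[0,0,0],[0,0,0],[0,0,0],[0,0,0],[0,0,0]],"turn":[0,0,0,0,0]}'
python3 -c "
from h import *
lidplane();a=lidq();print(np.abs(env.get_state()['qvel']).max());shot('wrist','w19')"
```

```text
clock: 19.02
tcp_pos: [0.5598, 0.0525, 0.292]
orientation: [0.001, 0.638, 0.77, -0.0]
wrist_force: [-5.4, -4.1, 7.0]
finger_gap: 0.013
clock: 19.43
tcp_pos: [0.5598, 0.0525, 0.292]
orientation: [0.001, 0.638, 0.77, -0.0]
wrist_force: [-4.8, -4.6, 6.8]
finger_gap: 0.0125
t 19.48 q 0.798 r err mm -0.5 ah [0.0933 0.1205] side 0.0 F [-3.8 -4.8  7.2] gap 0.0129
plane q 0.7970569461827974 4624 off 0.0010185861037430065
t 19.48 q 0.798 r err mm -0.5 ah [0.0933 0.1205] side 0.0 F [-3.8 -4.8  7.2] gap 0.0129
0.0021945082224070814
```

View pics/w19.png

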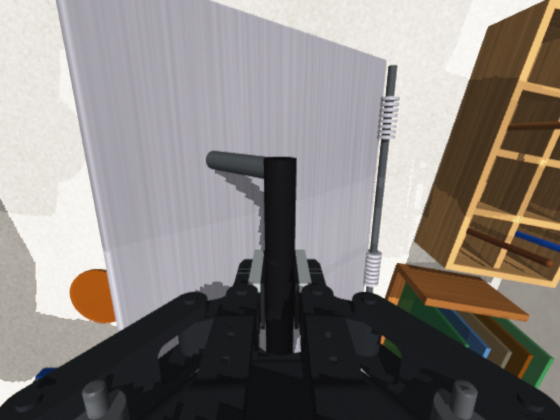

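The bar is held firmly between the pads (wrist, column 280, rows 160–350). The lid stands at 0.80 rad by both measures and is at rest, so I'll hand in.

```bash
python3 -c "
from workcell import env
print(env.hand_in())"
```

```text
the job is handed in; nothing more can be done
None
```

The bin is pinned to the bench, and the job is handed in with the gripper holding the lid at about 0.80 rad, just below its balance point. The program took about 19.5 s of the 61 s; handing in gave no verdict.

- **Pin:** I put it through the fork and lug until its head sat on the fork, then let go. The head top measured 0.122 m above the bench, exactly as expected when home, and read the same once the lid had been raised past balance and brought back to 0.744 rad. I didn't measure the pin again after the last small lid adjustment.
- **Lid:** I raised it by its bar to 1.02 rad, well short of the 1.4 rad limit, and brought it back down. It first came to rest at 0.744 rad, lower than I meant, so I lifted it to 0.80. Arm position (0.798) and the depth image (0.797) agree, and the arm's joints were practically still. The wrist force while holding is about 9 N, nearly all of it strain between the gripper and the lid's arc.
- **Other things on the bench:** none of them looks moved in the last overall picture, but I didn't measure their positions.
- **Disagreements:** the scene and top cameras differed by about 5 mm in y, so I positioned the pin and the bar with the wrist camera. The gripper also reads 1–3 mm narrower than the part it holds.

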